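# Press the sample tray down and slide it under the drag spring

## Robot

A 7-joint arm with a two-finger parallel gripper is mounted at the origin on the work surface. World frame = base frame: x ahead of the robot, y to its left, z up, the work surface at z = 0. Lengths are in m, angles in rad, forces in N, time in s.
With the tool pointing down it reaches from about 0.4 to 0.9 m from the base axis. Payload 5.6 kg.
Tool frame: the origin (TCP) lies at the very end of the fingers, on their centre line; the grasp point (between the pads) lies 19 mm behind it (r.grip_point_offset is the distance from the TCP to the grasp point, in m); y points along the fingers, x is the direction in which the jaws open and shut, and the axes are right-handed (so a half turn about y gives the same grasp; the last joint's range is limited). The gripper opens to 92 mm and grips with 3 to 60 N. Pads are 20 mm wide; open, the fingers measure 128 mm over their backs; the gripper's body (75 mm by 189 mm) begins 69 mm behind the grasp point.
Start: joints at [1.066, 0.468, -0.012, 1.603, 0.006, 1.071, -0.056], TCP at [0.29, -0.582, 0.215] pointing down, gripper open.
Joint ranges: [-2.53, 2.53], [-0.31, 2.02], [-1.57, 1.55], [0.28, 2.44], [-1.29, 4.43], [0.15, 1.84], [-2.92, 2.92]. Speed limits (rad/s): [2.57, 2.57, 3.14, 3.14, 3.14, 3.14, 3.14].

## Interface

Orientations are given as a rotation vector (axis times angle).
In Python, from bench import r, imaging gives the robot as it stands. Calls block until the motion is done:
- r.movep(position, orientation): joint-space move of the TCP to a pose.
- r.move_straight(position, rotation=None, feed=0.15, guard=None): straight line of the TCP; rotation=None keeps the orientation; feed is the mean speed in m/s. With guard (N) it stops when the force on the tool has changed by that much, and returns True; else False.
- r.set_joints(angles): joint-space move.
- r.set_gripper(opening): opening from 0.0 (shut) to 1.0 (fully open); the grip force is fixed at half the most; returns when the fingers have stopped.
- r.dwell(seconds).
- r.solve_ik(position, orientation): joint angles nearest the present ones, or None.
- imaging.get_image(name): name is "scene" or "top"; returns (picture, depth): 400x640x3 uint8, red, green, blue; 400x640 float32, m along the optical axis (not along the pixel's ray), 0 where there is no reading.
- imaging.get_calibration(name): a dict with "vertical_fov" (degrees; the focal length in pixels is half the picture's height over the tangent of half this angle, whatever the lens; pixels are square), "cx", "cy" (the principal point, pixels), "origin" and "orientation" of the camera in the world. Camera axes: x right, y up, looking along -z (the intrinsics and any distortion apply to the point x, -y, -z); pixel columns grow to the right and rows downward; lengths in m; the calibration is good to about 2 mm. A picture is of the moment at which its call begins. get_calibration takes no time and is no camera call.
A pose or a line that the arm cannot do raises r.MotionError and nothing moves.
- r.hand_in(): hands the job in, once; it reports no verdict.
Readings, each from a call of its own:
- r.read_t(): time.
- r.read_q(): joint angles.
- r.read_joint_vel(): joint speeds.
- r.read_tau(): joint torques, N m.
- r.read_position(): TCP position.
- r.read_ee_rot(): TCP orientation.
- r.read_ft_force(): force on the tool from outside, world axes, zero at the start.
- r.read_ft_torque(): the same for the moment, N m.
- r.read_width(): opening from 0.0 (shut) to 1.0 (fully open).
Only numpy, scipy, OpenCV 4.12 (cv2) and the standard library are available. Lean on these libraries where they do the work, as an engineer would, in place of code of your own. Each camera call takes 0.05 s, during which the arm holds its last target. There are 200 camera calls.

## Task

Load the sample tray into the reader without gripping or lifting it: press your fingertips hard on the thumb pad behind the rib so that the sprung plate sinks, and, still pressing, slide the tray under the bridge and its drag spring until it is fully home against the stop and the plate pops up behind it. Then take your hand away, and leave the vials and the other things around undisturbed.

Things in the scene. Friction and masses are not known exactly. Their poses are not given: they have to be found in the camera images.
- tray: Loose white sample tray, slab 120 mm long (x), 76 wide (y), 12 thick, about 0.18 kg. Origin: centre of its underside; +x is the nose, which goes in first. Flat front top with 12 dark well marks. Across the full width stands a rib 8 mm thick, 12 mm high, rear face at x = -18 mm. Behind it, open to the rear, the flat thumb pad with dark grip lines, 42 mm long.
- thumb_pad (a point): Middle of the thumb pad, on the tray's top surface: 39 mm behind the tray's centre, 21 mm behind the rib's rear face, 12 mm above the tray's underside. Axes as the tray's. With the tray home it is at dock x = 11 mm, 36 mm above the bench.
- dock: Fixed grey loading dock; white reader head (100 x 150 x 75 mm tall) at its far end. The tray slides along the dock's +x, towards the head, in a channel between two guide walls (80 mm apart, tops 40 mm above the bench) from x = -125 mm to the stop at 110. Channel floor 24 mm above the bench. Origin: on the bench, on the channel's centre line.
- bridge_front (a point): Middle of the lower front edge of the rigid dark steel bridge bar that crosses the channel from dock x = 50 to 62 mm. Underside 14 mm, top 22 mm above the channel floor: the 12 mm tray passes under it only when pressed down; rib and fingers do not. With the tray home the rib's front face is 10 mm short of it. Axes as the dock's.
- stop_face (a point): Foot of the end stop's face, on the channel floor (dock x = 110 mm, 24 mm above the bench). The tray is home when its nose touches this face: tray centre at dock x = 50 mm, tail at -10 mm. Axes as the dock's.
- lift_plate (a joint): Sprung aluminium plate under the tray, dock x = -118 to -14 mm. Value: metres pressed down, 0 (up, top 6.3 mm above the floor: the nose then stands 4 mm too high for the bridge) to 0.006 (level with the floor). Pushes back with 8 N at 0, 16 N fully down. When the tray is home its tail has left the plate, which springs up behind it and keeps it in.
- drag_spring (a joint): Leaf spring: steel strip 36 mm wide sloping down from under the bridge bar towards the stop; it drags on the tray's top. Value: angle in rad, 0 with no tray under it; a tray passing under lifts it to roughly 0.1, which takes a few newtons.
- vial_a: bystander: small capped glass vial, 24 mm across, 48 mm tall, stands beside the dock; origin under its centre
- vial_b: bystander: second vial, same size, also beside the dock; origin under its centre
- tip_box: bystander: closed box, blue with white lid, 117 x 77 x 54 mm tall, on the other side of the dock from the vials; origin under its centre
- bottle: bystander: glass bottle with cap, 68 mm across, 150 mm tall, on the bench to the robot's right; origin under its centre
- amber_jar: bystander: amber jar, 64 mm across, 90 mm tall, to the robot's right; origin under its centre
- beaker: bystander: open white beaker, 68 mm across, 85 mm tall, to the robot's right; origin under its centre
- screwdriver: bystander: screwdriver lying on the bench to the robot's left
Mind the look-alikes: they are no part of the job. There is more than one size of the tray; the job needs the middle-sized.

How it is judged:
By the outcome, as a careful person would: the job done as asked, in the order asked, and still so for the second after the job is handed in, with the robot touching nothing.
It also fails if it takes over 35 s, if anything falls off the work surface, if the arm or the gripper's body presses on something with over 40 N, if the wrist force passes 120 N, or if a joint passes its speed limit or range.

## Working session

There is one attempt and no reset: what is moved stays moved. The work goes in short steps, each a Python script; the robot and the scene stay as the last script left them, time stands still between calls to the robot, and variables do not carry over. Pictures are saved under pics/ and viewed, about 8 in all and at most 12, crops included, and the job is handed in when it is done.

```bash
ls; mkdir -p pics; cat > h.py <<'E'
from bench import r, imaging
import numpy as np, cv2
from scipy.spatial.transform import Rotation as R
def snap(n,tag):
    im,d=imaging.get_image(n); cv2.imwrite(f'pics/{tag}.png',im[...,::-1]); np.save(f'pics/{tag}.npy',d); return im,d
def rot(c):
    o=np.array(c['orientation'],float)
    return o if o.shape==(3,3) else (R.from_rotvec(o) if o.size==3 else R.from_quat(o)).as_matrix()
def cloud(n,d):
    c=imaging.get_calibration(n); f=200/np.tan(np.radians(c['vertical_fov'])/2)
    v,u=np.mgrid[0:400,0:640]
    uv=np.stack([u,v],-1).astype(float)
    x=(u-c['cx'])/f; y=(v-c['cy'])/f
    k=c.get('distortion')
    if k is not None:
        p=cv2.undistortPoints(uv.reshape(-1,1,2),np.array([[f,0,c['cx']],[0,f,c['cy']],[0,0,1]]),np.array(k,float)).reshape(400,640,2); x,y=p[...,0],p[...,1]
    P=np.stack([x*d,-y*d,-d],-1)
    W=P@rot(c).T+np.array(c['origin']); W[d==0]=np.nan
    return W
E
python3 - <<'E'
from h import *
for n in('scene','top'):
    print(imaging.get_calibration(n)); snap(n,n+'0')
print(r.read_t(),r.read_ee_rot(),r.read_ft_force())
E
```

```text
pics
{'vertical_fov': 52.3959126346426, 'cx': 315.94479747754616, 'cy': 197.46293518701927, 'origin': array([1.16581657, 0.24873647, 0.80091182]), 'orientation': array([0.52913261, 0.75065401, 1.75166061])}
{'vertical_fov': 51.0821492787509, 'cx': 319.37573352656125, 'cy': 199.84166426482088, 'origin': array([0.37666352, 0.02917797, 1.1172685 ]), 'orientation': array([ 0.07304757, -0.06622753, -1.56774116])}
0.1 [-1.39219422  0.86378734 -0.86149446] [-0.30648048 -0.87548624  0.44042552]
```

View pics/scene0.png

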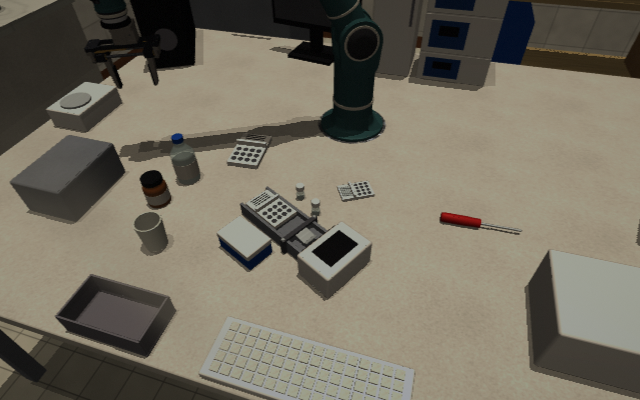

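View pics/top0.png

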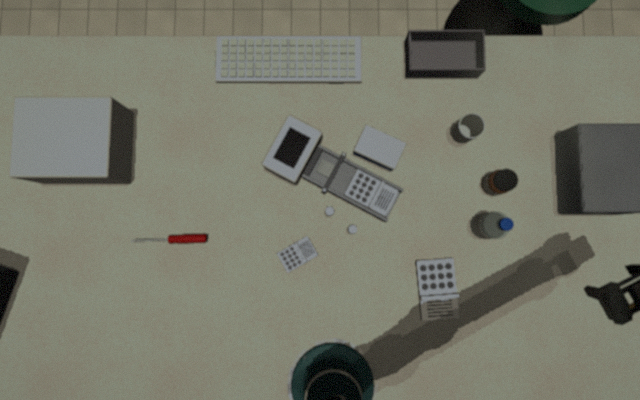

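Three trays are visible in the top view: in the dock (370,190), small loose (298,254), large loose (438,288). The one in the dock looks middle-sized, so I'll confirm by crop and depth.

```bash
python3 - <<'E'
from h import *
im=cv2.imread('pics/top0.png'); d=np.load('pics/top0.npy')
c=im[105:330,255:475]; cv2.imwrite('pics/crop1.png',cv2.resize(np.clip(c*1.4,0,255).astype('uint8'),None,fx=2.6,fy=2.6,interpolation=cv2.INTER_CUBIC))
W=cloud('top',d)
z=W[...,2]
print('bench',np.nanmedian(z[330:350,150:250]), np.nanmedian(z[200:230,230:260]))
# height map picture of dock in world coords stretched
h=np.clip((z[105:230,255:475])/0.08*255,0,255); h=np.nan_to_num(h).astype('uint8')
cv2.imwrite('pics/h1.png',cv2.applyColorMap(cv2.resize(h,None,fx=3.4,fy=3.4,interpolation=cv2.INTER_NEAREST),cv2.COLORMAP_JET))
for b,n in(((280,320,235,275),'small'),((415,465,255,325),'large'),((262,405,112,222),'dock')):
    s=W[b[2]:b[3],b[0]:b[1]].reshape(-1,3)
    for lo,hi in((.008,.016),(.016,.035),(.0355,.0455),(.0455,.06),(.068,.09)):
        q=s[(s[:,2]>lo)&(s[:,2]<hi)]
        if len(q)>20:
            (x,y),wh,a=cv2.minAreaRect(q[:,:2].astype(np.float32)); print(n,lo,len(q),np.round([x,y],4),np.round(wh,4),round(a,1))
E
```

```text
bench -0.0007043591535096372 -0.0011743767873637623
small 0.008 426 [0.3332 0.0924] [0.059  0.0926] 30.0
small 0.016 43 [0.3384 0.0829] [0.0584 0.0061] 29.9
large 0.008 1695 [ 0.2445 -0.2733] [0.1552 0.0991] 4.4
large 0.016 603 [ 0.2445 -0.2731] [0.1526 0.0986] 4.3
dock 0.008 98 [ 0.5234 -0.0119] [0.3263 0.1821] 64.5
dock 0.016 1232 [ 0.5285 -0.0021] [0.3479 0.1813] 64.3
dock 0.0355 2289 [ 0.5358 -0.0133] [0.3371 0.1952] 54.5
dock 0.0455 1597 [ 0.5404 -0.0166] [0.211  0.3674] 15.4
dock 0.068 2240 [0.6028 0.1038] [0.1011 0.1499] 61.9
```

View pics/crop1.png

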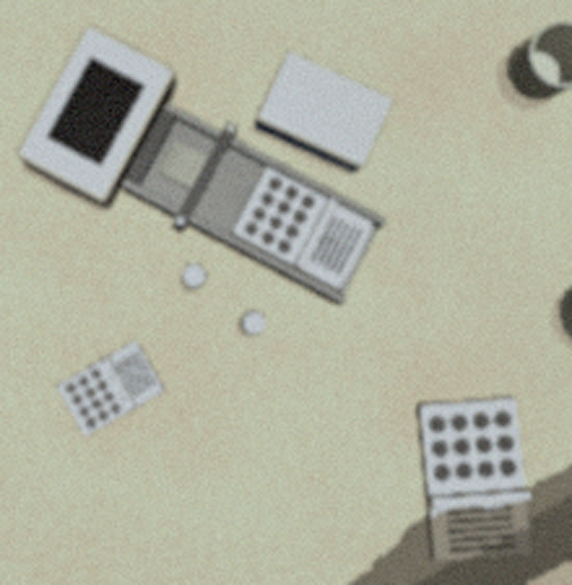

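View pics/h1.png

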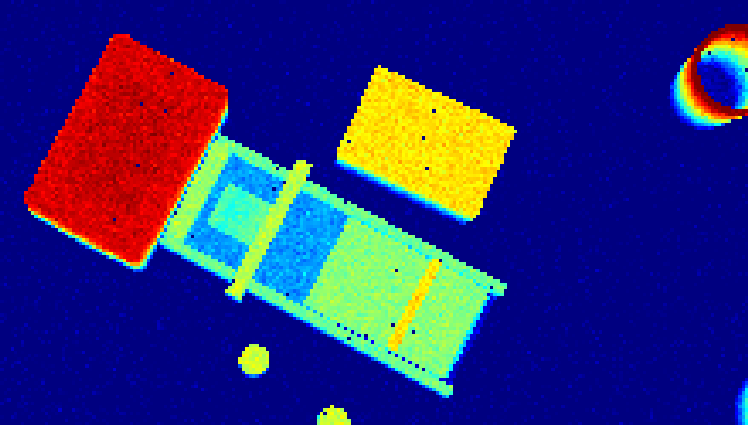

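```bash
python3 - <<'E'
from h import *
d=np.load('pics/top0.npy'); W=cloud('top',d)
s=W[105:230,255:410].reshape(-1,3); s=s[~np.isnan(s[:,0])]; s[:,2]+=.001
hd=s[s[:,2]>.068]
(x,y),wh,a=cv2.minAreaRect(hd[:,:2].astype(np.float32))
# bridge/wall direction: fit dock y symmetric; angle from wall tops
def P(th): c,q=np.cos(th),np.sin(th); return np.c_[s[:,0]*c+s[:,1]*q, -s[:,0]*q+s[:,1]*c, s[:,2]]
hc=np.array([x,y]);print('head',hc,wh,a)
# angle: rib direction + floor edges; use sharpness of floor+tray (z .02-.05) lateral extent
best=max(np.arange(58,66,.1),key=lambda t:np.sum(np.histogram(P(np.radians(t))[(s[:,2]>.03)&(s[:,2]<.05),1],np.arange(-.8,.3,.002))[0].astype(float)**2))
print('ang',best)
for ang in (a,best):
    th=np.radians(ang); p=P(th); c,q=np.cos(th),np.sin(th)
    h0=np.array([hc[0]*c+hc[1]*q,-hc[0]*q+hc[1]*c]); p[:,:2]-=h0
    w=(abs(p[:,1])<.1)
    rib=p[(abs(p[:,1])<.045)&(p[:,2]>.049)&(p[:,2]<.06)&(p[:,0]<-.18)]
    print(ang,'h0',h0,'rib x',np.percentile(rib[:,0],[2,50,98]),'y',np.percentile(rib[:,1],[2,50,98]),'z',np.median(rib[:,2]),'slope',np.polyfit(rib[:,1],rib[:,0],1)[0])
    prof=p[(abs(p[:,1])<.03)]
    if ang==best:
        for lo in np.arange(-.31,-.045,.005):
            m=(prof[:,0]>=lo)&(prof[:,0]<lo+.005); print(f'{lo:.3f} {np.median(prof[m,2])*1e3:.1f}',end='; ')
        lat=p[(p[:,0]>-.14)&(p[:,0]<-.11)]; print()
        for lo in np.arange(-.06,.06,.004):
            m=(lat[:,1]>=lo)&(lat[:,1]<lo+.004); print(f'{lo:.3f} {np.median(lat[m,2])*1e3:.1f}',end='; ')
E
```

```text
head [0.60291213 0.1040745 ] (0.10166103392839432, 0.1498451679944992) 61.884521484375
ang 61.800000000000054
61.884521484375 h0 [ 0.37591611 -0.48272312] rib x [-0.24866332 -0.24475612 -0.24078832] y [-3.56321415e-02 -7.52056028e-05  3.68143134e-02] z 0.0526558886993721 slope -0.000905914398174372
61.800000000000054 h0 [ 0.3766278  -0.48216805] rib x [-0.24864629 -0.24478116 -0.24078773] y [-0.035997   -0.00043909  0.03645186] z 0.0526558886993721 slope -0.002363795155864927
-0.310 -0.8; -0.305 4.8; -0.300 8.1; -0.295 30.4; -0.290 41.9; -0.285 41.8; -0.280 42.4; -0.275 42.1; -0.270 42.0; -0.265 42.7; -0.260 41.6; -0.255 41.9; -0.250 52.2; -0.245 52.4; -0.240 42.0; -0.235 41.7; -0.230 41.6; -0.225 41.8; -0.220 42.0; -0.215 42.2; -0.210 42.5; -0.205 42.0; -0.200 42.3; -0.195 42.2; -0.190 42.0; -0.185 42.4; -0.180 42.1; -0.175 41.2; -0.170 23.6; -0.165 24.2; -0.160 22.8; -0.155 23.5; -0.150 23.0; -0.145 23.8; -0.140 23.2; -0.135 22.8; -0.130 25.7; -0.125 45.7; -0.120 44.8; -0.115 37.0; -0.110 37.4; -0.105 35.5; -0.100 33.8; -0.095 33.0; -0.090 32.7; -0.085 34.8; -0.080 34.7; -0.075 24.2; -0.070 29.4; -0.065 43.1; -0.060 43.5; -0.055 50.7; -0.050 69.6; 
-0.060 1.2; -0.056 46.0; -0.052 47.6; -0.048 42.2; -0.044 40.3; -0.040 27.7; -0.036 24.6; -0.032 23.8; -0.028 26.0; -0.024 25.1; -0.020 39.6; -0.016 37.5; -0.012 37.4; -0.008 40.2; -0.004 40.7; 0.000 35.4; 0.004 40.7; 0.008 39.3; 0.012 36.5; 0.016 27.2; 0.020 34.6; 0.024 26.3; 0.028 26.9; 0.032 25.4; 0.036 44.7; 0.040 42.4; 0.044 39.8; 0.048 4.5; 0.052 24.2; 0.056 1.8;
```

```bash
cat >> h.py <<'E'
th=np.radians(61.85); ex=np.array([np.cos(th),np.sin(th),0]); ey=np.array([-np.sin(th),np.cos(th),0])
H=np.array([0.6029,0.1041,0])-0.1785*ex   # dock origin
def dk(x,y,z): return H+x*ex+y*ey+np.array([0,0,z])
def todk(p): p=np.array(p)-H; return np.round([p@ex,p@ey,p[2]],4)
E
python3 - <<'E'
from h import *
r.set_gripper(0.0)
px=-.249+.1785-.017
best=None
for s in(1,-1):
    Rm=np.c_[s*ey,[0,0,-1],np.cross(s*ey,[0,0,-1])]; rv=R.from_matrix(Rm).as_rotvec()
    q=[r.solve_ik(dk(x,0,z),rv) for x,z in((px,.22),(px,.03),(px+.105,.03))]; print(s,q)
    if all(v is not None for v in q):
        c=np.abs(q[0]-r.read_q()).max()
        if best is None or c<best[0]: best=(c,rv)
r.movep(dk(px,0,.22),best[1])
print(r.read_t(),todk(r.read_position()),r.read_width())
r.move_straight(dk(px,0,.07),feed=.15)
print(r.read_t(),r.read_ft_force()); snap('scene','s1')
hit=r.move_straight(dk(px,0,.034),feed=.03,guard=4)
print(hit,r.read_t(),todk(r.read_position()),r.read_ft_force())
E
python3 -c "
import cv2
i=cv2.imread('pics/s1.png')[160:310,200:400];cv2.imwrite('pics/s1c.png',cv2.resize(i,None,fx=4,fy=4,interpolation=cv2.INTER_CUBIC))"
```

```text
1 [array([ 1.20353681,  0.55043353, -1.3023645 ,  1.91536846,  0.58870388,
        1.13903424,  2.3227522 ]), array([ 1.13992521,  1.08005132, -1.33552174,  2.04352167,  1.20758219,
        1.16186069,  1.88197961]), array([ 0.91500114,  1.11756405, -1.33677366,  1.9650103 ,  1.21577412,
        1.20181153,  1.72139992])]
-1 [array([ 0.54601505,  0.23176976, -0.39624063,  1.94797563,  0.10681619,
        0.98188117, -0.3914662 ]), array([ 0.46356657,  0.52553706, -0.3206904 ,  2.08068536,  0.29381938,
        0.57763451, -0.55579594]), array([ 0.32222032,  0.57814028, -0.39144012,  1.99835777,  0.36075231,
        0.63186996, -0.79740273])]
3.2333 [-0.0889 -0.0007  0.2199] 0.0023265630109700554
4.3833 [0.48099328 0.75527086 0.59295336]
True 5.325 [-0.0875  0.0002  0.0412] [-0.54451716  0.39983552  5.86998153]
```

View pics/s1c.png

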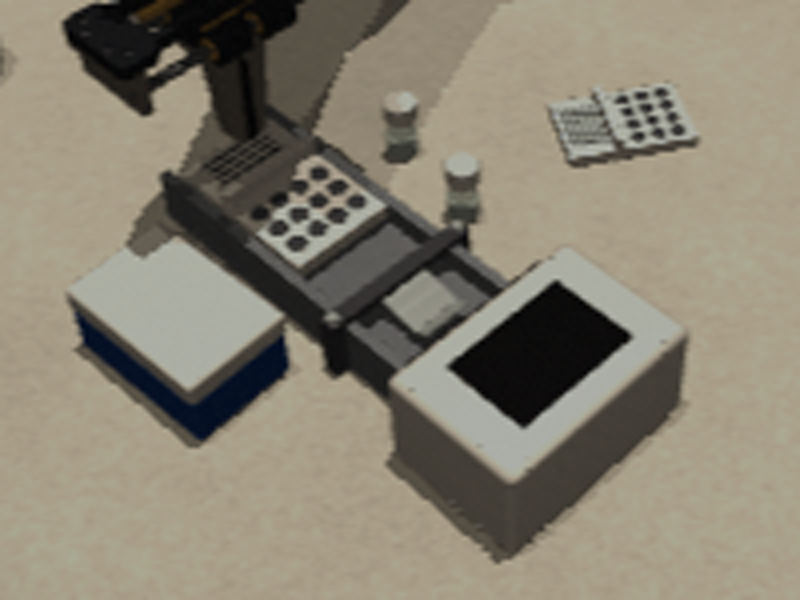

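The crop shows the closed fingers (240,130) above the lined pad of the middle-sized tray, which is in the dock. Contact came at 41 mm as expected. Next, press and slide.

```bash
python3 - <<'E'
from h import *
px=todk(r.read_position())[0]; z=.037
while z>.020:
    r.move_straight(dk(px,0,z),feed=.04); f=r.read_ft_force()
    print(round(z,4),todk(r.read_position()),np.round(f,1),r.read_t())
    if f[2]>30: break
    z-=.0015 if z<.0355 else .001
E
```

```text
0.037 [-0.0875  0.0002  0.0375] [-3.8  2.  11.7] 5.5833
0.036 [-0.0875  0.0002  0.0367] [-3.6  0.4 12.7] 5.8333
0.035 [-0.0876  0.0001  0.0366] [-5.6  1.4 20.9] 6.0833
0.0335 [-0.0875  0.0001  0.0364] [-10.1   1.9  36.4] 6.3333
```

```bash
cat >> h.py <<'E'
def slide(xs,z,feed=.05,fmax=45,tgt=(26,45)):
    for x in xs:
        r.move_straight(dk(x,0,z),feed=feed); f=np.array(r.read_ft_force())
        print(round(x,4),round(z,4),todk(r.read_position()),np.round([f@ex,f@ey,f[2]],1),round(r.read_t(),2))
        if f[2]<tgt[0]: z-=.0008
        if f[2]>tgt[1]: z+=.0008
        if -(f@ex)>fmax: break
    return z
E
python3 - <<'E'
from h import *
slide(np.arange(-.0775,-.0270,.01),.0335)
snap('top','t2'); d=np.load('pics/t2.npy')
im=cv2.imread('pics/t2.png')[105:230,255:455]; cv2.imwrite('pics/t2c.png',cv2.resize(im,None,fx=4,fy=4,interpolation=cv2.INTER_CUBIC))
E
```

```text
-0.0775 0.0335 [-0.0827 -0.0014  0.0365] [-14.4   6.8  37. ] 6.68
-0.0675 0.0335 [-0.0741 -0.002   0.0365] [-17.2   4.8  36. ] 7.03
-0.0575 0.0335 [-0.0649 -0.0021  0.0365] [-19.5   5.   36. ] 7.38
-0.0475 0.0335 [-0.0549 -0.002   0.0365] [-19.5   5.   36.5] 7.73
-0.0375 0.0335 [-0.0449 -0.002   0.0365] [-19.3   3.8  36.4] 8.08
-0.0275 0.0335 [-0.0349 -0.0021  0.0365] [-19.9   4.3  36.5] 8.43
```

View pics/t2c.png

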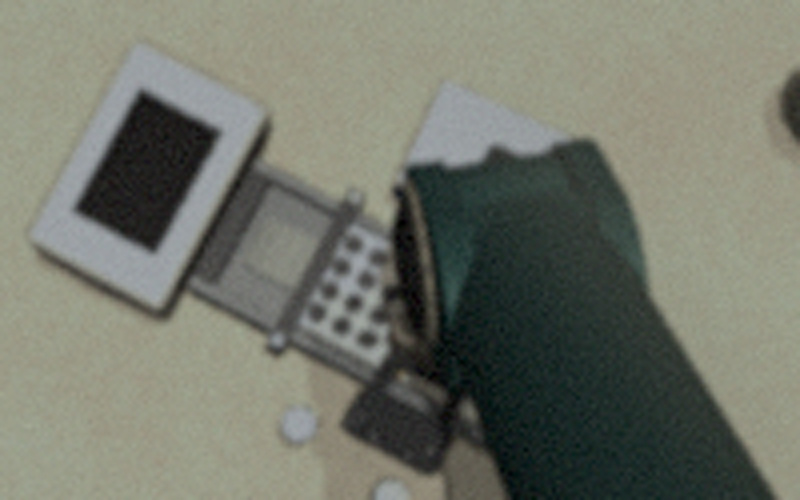

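The nose is just reaching the bridge (300,320), the tray is straight and flat, and the vials are unmoved. Continuing until it meets the stop.

```bash
python3 - <<'E'
from h import *
slide(list(np.arange(-.0175,.016,.01))+list(np.arange(.0175,.05,.005)),.0335,fmax=42)
E
```

```text
-0.0175 0.0335 [-0.0249 -0.0021  0.0364] [-19.1   4.8  36.8] 8.83
-0.0075 0.0335 [-0.016  -0.0022  0.0364] [-21.7   4.9  37.8] 9.18
0.0025 0.0335 [-0.0076 -0.0027  0.0364] [-24.3   4.   37.6] 9.53
0.0125 0.0335 [ 0.0023 -0.0026  0.0363] [-25.2   3.1  37.5] 9.88
0.0175 0.0335 [ 0.0076 -0.0026  0.0363] [-24.5   2.   37.4] 10.13
0.0225 0.0335 [ 0.0127 -0.0026  0.0363] [-24.5   2.4  37.3] 10.38
0.0275 0.0335 [ 0.0176 -0.0026  0.0363] [-24.2   3.2  37.3] 10.63
0.0325 0.0335 [ 0.0225 -0.0028  0.0363] [-23.8   2.6  37.3] 10.88
0.0375 0.0335 [ 0.024  -0.0029  0.0363] [-30.8   3.   41.6] 11.13
0.0425 0.0335 [ 0.0242 -0.0029  0.0363] [-41.    3.7  48.4] 11.38
0.0475 0.0343 [ 0.0243 -0.0029  0.0363] [-49.9   2.6  47.8] 11.63
```

```bash
python3 - <<'E'
from h import *
z=slide([.036],.0343)
im,_=snap('scene','s3')
i=cv2.imread('pics/s3.png')[170:300,220:380];cv2.imwrite('pics/s3c.png',cv2.resize(i,None,fx=4.5,fy=4.5,interpolation=cv2.INTER_CUBIC))
E
```

```text
0.036 0.0343 [ 0.024  -0.0029  0.0363] [-27.4   0.3  32.2] 12.02
```

View pics/s3c.png

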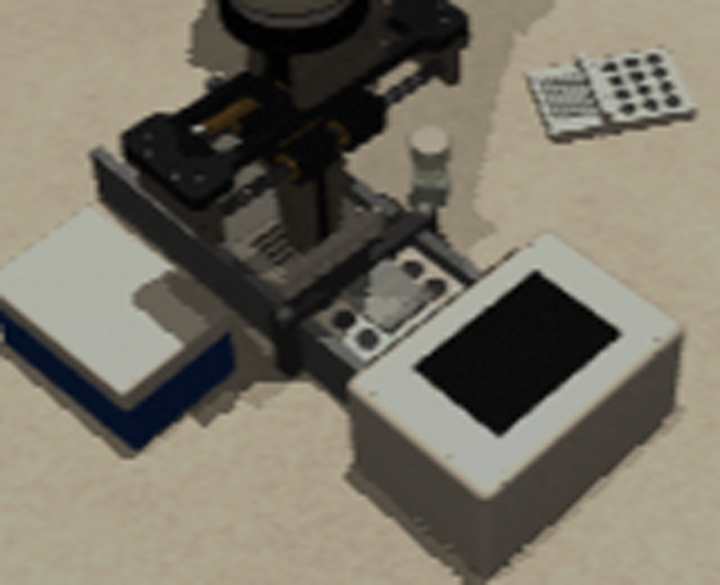

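The tray front is under the bridge (390,310) against the stop, with the fingers just behind the rib. Next I'll release upward, then go clear along the dock's rear side and check.

```bash
python3 - <<'E'
from h import *
slide([.028],.0363,feed=.03,tgt=(-9,99)); slide([.023],.045,feed=.03,tgt=(-9,99)); slide([.019],.07,feed=.05,tgt=(-9,99))
r.move_straight(dk(.015,0,.22))
p=r.read_position(); r.movep(np.array([.38,-.35,.28]),r.read_ee_rot())
print(r.read_t(),r.read_ft_force())
_,d=snap('top','t4'); snap('scene','s4')
W=cloud('top',d); s=W[100:235,250:480].reshape(-1,3); s=s[~np.isnan(s[:,0])]; q=(s-H); X=q@ex; Y=q@ey; Z=s[:,2]+.001
m0=abs(Y)<.028
for lo in np.arange(-.125,.115,.004):
    m=m0&(X>=lo)&(X<lo+.004); print(f'{lo*1e3:.0f}:{np.median(Z[m])*1e3:.1f}',end=' ')
i=cv2.imread('pics/t4.png'); cv2.imwrite('pics/t4c.png',cv2.resize(i[105:305,255:525],None,fx=2.9,fy=2.9,interpolation=cv2.INTER_CUBIC))
d0=np.load('pics/top0.npy'); D=np.abs(d-d0)>.01; D[:, :] &= (d>0)&(d0>0)
print('\nvials/box changed px:',D[200:240,318:362].sum(),D[125:172,350:410].sum())
E
```

```text
0.028 0.0363 [ 0.0238 -0.0019  0.0366] [-9.  -3.1  6.6] 12.49
0.023 0.045 [0.0235 0.0002 0.0451] [ 0.2  0.1 -0.6] 12.97
0.019 0.07 [ 0.0189 -0.0001  0.0702] [0.9 0.3 0.2] 13.63
16.0917 [-0.68019751 -0.23466637 -0.58288707]
-125:7.0 -121:7.8 -117:30.3 -113:29.9 -109:29.8 -105:29.6 -101:30.1 -97:29.8 -93:29.5 -89:29.7 -85:29.3 -81:29.3 -77:29.4 -73:29.6 -69:29.6 -65:29.6 -61:29.4 -57:30.0 -53:29.6 -49:29.8 -45:29.2 -41:29.8 -37:29.8 -33:29.5 -29:29.8 -25:29.7 -21:29.9 -17:28.7 -13:22.8 -9:35.3 -5:35.5 -1:35.5 3:36.5 7:35.0 11:36.2 15:36.3 19:35.2 23:36.1 27:35.6 31:36.9 35:46.9 39:45.6 43:35.2 47:35.4 51:44.6 55:45.1 59:45.3 63:38.6 67:37.8 71:37.4 75:37.7 79:37.5 83:37.2 87:36.1 91:36.9 95:37.9 99:39.2 103:35.6 107:35.3 111:42.6 
vials/box changed px: 12 34
```

View pics/t4c.png

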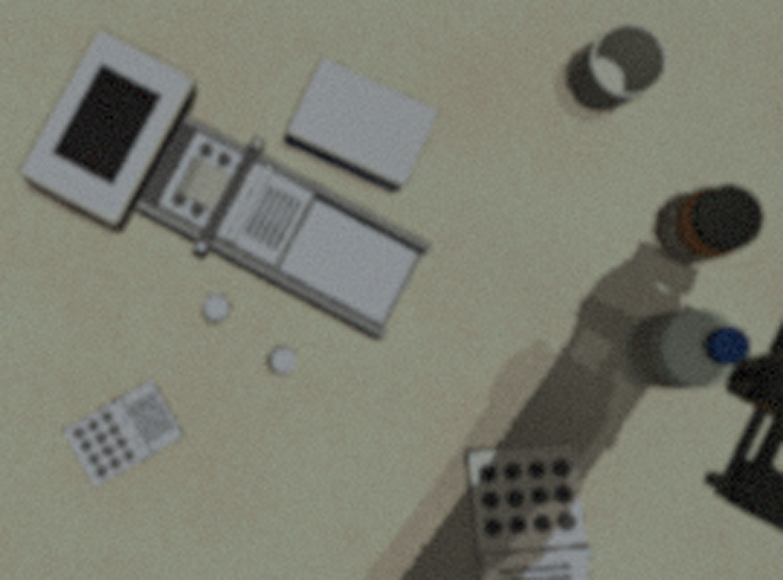

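```bash
python3 - <<'E'
from h import *
r.hand_in(); print(r.read_t())
E
```

```text
the job is handed in; nothing more can be done
the job is handed in; nothing more can be done
```

The middle-sized tray, the one already in the dock, is loaded and home, and the job is handed in. The last clock reading before hand-in was 16.1 s.

- **What I did:** I pressed closed fingertips on the thumb pad at about 36 N until the plate was down. I kept pressing (32–48 N) while sliding the tray under the bridge and drag spring until the force rose at the stop. Then I eased off, lifted straight up and moved clear.
- **Tray and plate:** The depth profile puts the tail at dock x of about -10 mm and the pad top at about 36 mm. The rib front is about 9 mm short of the bridge. The plate is back up behind the tail, at 29.7 mm measured against 30.3 mm nominal.
- **Surroundings:** In the top view the vials, tip box, beaker, jar and bottle look unmoved. A few pixels differ around the vials (12) and the tip box (34), which I take to be edge noise. I did not compare the screwdriver separately.
- **Robot:** The force on the tool was near zero at the end, and it was touching nothing.

No check failed. The fingers slid about 7 mm forward on the pad, apparently up against the rib, during the push.

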